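Put away the jars, pots and weight at the dispensary weighing bench

TASK

Tidy the weighing bench: first put away the two light-sensitive amber jars, one in each bay of the blue tray; only then put the two white pots with red lids away, one in each bay of the green tray, and the brass weight in the wooden case. Set each thing down gently, upright on the floor of its bay, never letting it drop, and leave the white mortar standing where it is.

Things in the scene. Friction and masses are not known exactly. Their poses are not given: they have to be found in the camera images.
- amber_a: amber glass jar with a black screw cap, standing upright; body 40 mm diameter up to 48 mm height, then a short shoulder and a cap 33 mm in diameter from 52 to 66 mm; about 0.12 kg; origin at the centre of its underside, z up its axis; yaw is of no account. The twin of amber_b: either may take either bay of the blue tray.
- amber_b: amber glass jar with a black screw cap, standing upright; body 40 mm diameter up to 48 mm height, then a short shoulder and a cap 33 mm in diameter from 52 to 66 mm; about 0.12 kg; origin at the centre of its underside, z up its axis; yaw is of no account. The twin of amber_a.
- pot_a: white plastic ointment pot with a red lid, standing upright; body 40 mm diameter up to 34 mm height, lid 43 mm diameter from 34 to 50 mm; about 0.08 kg; origin at the centre of its underside, z up its axis; yaw is of no account. The twin of pot_b: either may take either bay of the green tray.
- pot_b: white plastic ointment pot with a red lid, standing upright; body 40 mm diameter up to 34 mm height, lid 43 mm diameter from 34 to 50 mm; about 0.08 kg; origin at the centre of its underside, z up its axis; yaw is of no account. The twin of pot_a.
- weight: brass balance weight, standing upright; body 38 mm diameter up to 48 mm height, a neck of 14 mm diameter, then a knob of 24 mm diameter from 58 to 68 mm; about 0.45 kg; origin at the centre of its underside, z up its axis; yaw is of no account.
- mortar: white porcelain mortar (bowl) with its pestle leaning in it, loose, 0.45 kg; 88 mm diameter at the rim, rim 46 mm high, the pestle's end up to 62 mm high and within the rim; origin at the centre of its underside. It is to be left alone.
- tray_blue: blue plastic tray, open on top, fixed to the bench; outside 70 mm along its x, 136 mm along its y, 18 mm high; walls, floor and the one divider 4 mm thick. The divider runs along x through the middle and leaves two equal bays of 62 x 62 mm, centred at y = +33 mm and y = -33 mm (x = 0), floor 4 mm above the bench; origin at the centre of its underside; turned up to about 13 degrees. For the amber jars.
- tray_green: green plastic tray, open on top, fixed to the bench; outside 70 mm along its x, 136 mm along its y, 18 mm high; walls, floor and the one divider 4 mm thick. The divider runs along x through the middle and leaves two equal bays of 62 x 62 mm, centred at y = +33 mm and y = -33 mm (x = 0), floor 4 mm above the bench; origin at the centre of its underside; turned up to about 13 degrees. For the white pots.
- case: wooden weight case, open on top, fixed to the bench; outside 78 x 78 mm, 18 mm high, walls and floor 8 mm thick: one bay of 62 x 62 mm, floor 8 mm above the bench; origin at the centre of its underside; turned up to about 13 degrees. For the brass weight. A steel jar lid and a small blue dish, both under 13 mm high, also lie about the bench and do not matter.
Things that resemble listed ones, but are neither listed nor needed, are in the scene too. Leave any purple look-alike of the pot_a alone.

How it is judged:
By the outcome, as a careful person would: the job done as asked, in the order asked, and still so for the second after the job is handed in, with the robot touching nothing.
It also fails if it takes over 131 s, if anything falls off the work surface, if the arm or the gripper's body presses on something with over 40 N, if the wrist force passes 120 N, or if a joint passes its speed limit or range.

ROBOT

A 6-joint arm with a two-finger parallel gripper is mounted at the origin on the work surface. World frame = base frame: x ahead of the robot, y to its left, z up, the work surface at z = 0. Lengths are in m, angles in rad, forces in N, time in s.
With the tool pointing down it reaches from about 0.3 to 0.825 m from the base axis. Payload 5.4 kg.
Tool frame: the origin (TCP) lies at the very end of the fingers, on their centre line; the grasp point (between the pads) lies 19 mm behind it; z points along the fingers, y is the line along which they close (so a half turn about z gives the same grasp; the last joint's range is limited). The gripper opens to 92 mm and grips with 3 to 60 N. Pads are 20 mm wide; open, the fingers measure 128 mm over their backs; the gripper's body (75 mm by 189 mm) begins 69 mm behind the grasp point.
Start: joints at [1.034, 0.158, 1.597, -0, 1.386, -0.21], TCP at [0.185, 0.545, 0.215] pointing down, gripper open.
Joint ranges: [-2.91, 2.91], [-0.94, 2.29], [0.18, 2.7], [-1.29, 4.43], [0.17, 2.64], [-3, 3]. Speed limits (rad/s): [2.57, 2.57, 3.14, 3.14, 3.14, 3.14].

INTERFACE

Orientations are given as a rotation vector (axis times angle).
In Python, from workcell import bot gives the robot as it stands. Calls block until the motion is done:
- bot.goto(position, orientation): joint-space move of the TCP to a pose.
- bot.line_to(position, rot=None, max_speed=0.15): straight line of the TCP; rot=None keeps the orientation; max_speed is the mean speed in m/s.
- bot.set_joints(angles): joint-space move.
- bot.set_gripper(opening, newtons=None): opening from 0.0 (shut) to 1.0 (fully open); newtons is the grip in N (None keeps the last); returns when the fingers have stopped.
- bot.hold(seconds).
- bot.inverse_kinematics(position, orientation): joint angles nearest the present ones, or None.
- bot.read_camera(name): name is "scene" or "top" or "wrist"; returns a dict with "pixels" (480x640x3 uint8, blue, green, red), "fx", "fy", "cx", "cy" (pixels), "k1" (the pictures are not rectified: a ray, as slopes to the right and down, at radius r is drawn at 1 + k1 r^2 times it, then the intrinsics apply), "R" (3x3) and "t" (3): a world point X has camera coordinates R X + t. Camera axes: x right, y down, z forward; pixel columns grow to the right and rows downward; lengths in m; the calibration is good to about 2 mm. A picture is of the moment at which its call begins. There is no depth.
A pose or a line that the arm cannot do raises bot.MotionError and nothing moves.
- bot.job_done(): hands the job in; it is judged then, once.
Readings, each from a call of its own:
- bot.current_clock(): time.
- bot.current_joints(): joint angles.
- bot.current_joint_vel(): joint speeds.
- bot.current_effort(): joint torques, N m.
- bot.current_ee_pos(): TCP position.
- bot.current_tool_rot(): TCP orientation.
- bot.current_contact_force(): force on the tool from outside, world axes, zero at the start.
- bot.current_ft_torque(): the same for the moment, N m.
- bot.current_opening(): opening from 0.0 (shut) to 1.0 (fully open).
- bot.current_grip_force(): force on a finger pad.
Only numpy, scipy, OpenCV 4.12 (cv2) and the standard library are available. Lean on these libraries where they do the work, as an engineer would, in place of code of your own. Each camera call takes 0.05 s, during which the arm holds its last target. There are 200 camera calls.

## Working session

There is one attempt and no reset: what is moved stays moved. The work goes in short steps, each a Python script; the robot and the scene stay as the last script left them, time stands still between calls to the robot, and variables do not carry over. Pictures are saved under pics/ and viewed, at most 14 in all, crops included, and the job is handed in when it is done.

```bash
ls; mkdir -p pics; python3 - <<'E'
from workcell import bot
import cv2
for n in("top","scene"):
    c=bot.read_camera(n); cv2.imwrite(f"pics/{n}0.png",c["pixels"]); print(n,c["fx"],c["cx"],c["cy"],c["k1"],c["R"],c["t"])
print(bot.current_tool_rot(),bot.current_clock())
E
```

```text
pics
top 561.3415170213158 325.54961476345966 246.10118636125046 -0.010749234947265407 [[-0.00358052 -0.99978174 -0.0205827 ]
 [-0.99608075  0.00538479 -0.08828445]
 [ 0.08837602  0.02018592 -0.99588263]] [0.01795871 0.50476535 1.36926094]
scene 535.9753041053941 317.1253900303127 237.54682583294257 -0.11639979807193145 [[-2.32658737e-01  9.72558434e-01  6.72991207e-05]
 [ 7.78167401e-01  1.86197360e-01 -5.99821673e-01]
 [-5.83374158e-01 -1.39501383e-01 -8.00133711e-01]] [ 0.10182362 -0.38347371  1.42942841]
[-5.10955523e-01 -3.09916388e+00  2.40465352e-03] 0.1
```

View pics/top0.png

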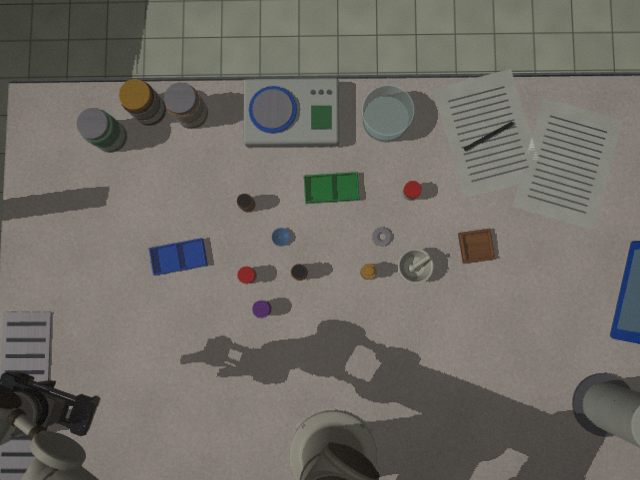

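View pics/scene0.png

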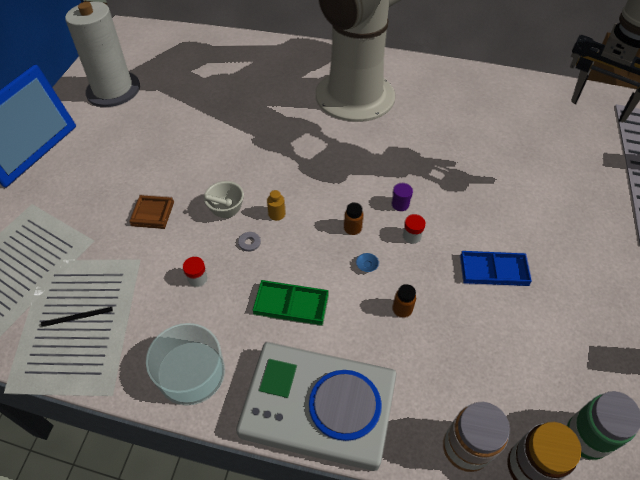

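The top view shows these candidates:
- **Amber jars:** black caps at (246,202) and (299,271).
- **Red-lid pots:** (247,274) and (413,189). The purple look-alike at (262,308) is to be left alone.
- **Brass weight:** (368,271).
- **Mortar:** (416,265).
- **Trays and case:** blue (179,257), green (332,188), case (477,246).
- **Other amber or orange things:** the large bottles at (140,95) and (185,100). They're too big, so not ours.

Next I'll fit the models in both cameras.

```bash
cat > h.py <<'E'
import numpy as np, cv2
from scipy.optimize import minimize
from workcell import bot
def proj(c,X):
    q=np.atleast_2d(X)@np.array(c["R"]).T+c["t"]; s=q[:,:2]/q[:,2:]
    s=s*(1+c["k1"]*(s**2).sum(1,keepdims=True))
    return s*[c["fx"],c["fy"]]+[c["cx"],c["cy"]]
def unproj(c,uv,z):
    d=np.array([c["k1"],0,0,0]); K=np.array([[c["fx"],0,c["cx"]],[0,c["fy"],c["cy"]],[0,0,1]])
    s=cv2.undistortPoints(np.array([[uv]],float),K,d)[0,0]
    R=np.array(c["R"]); C=-R.T@c["t"]; r=R.T@[s[0],s[1],1]
    return (C+r*(z-C[2])/r[2])[:2]
a=np.linspace(0,2*np.pi,40,endpoint=False)
def cyl(x,y,r,z0,z1): return np.array([[x+r*np.cos(t),y+r*np.sin(t),z] for z in(z0,z1) for t in a])
def box(x,y,w,lx,ly,h):
    R=np.array([[np.cos(w),-np.sin(w)],[np.sin(w),np.cos(w)]])
    return np.array([[*(R@[i*lx/2,j*ly/2]+[x,y]),z] for z in(0,h) for i in(-1,1) for j in(-1,1)])
def hull(c,P): return cv2.convexHull(proj(c,P).astype(np.float32))[:,0]
S=4
def crop(c,uv,h=45):
    u,v=[int(round(q))-h for q in uv]; u=max(u,0); v=max(v,0)
    im=cv2.resize(c["pixels"][v:v+2*h,u:u+2*h],None,fx=S,fy=S,interpolation=cv2.INTER_CUBIC)
    return im,np.array([u,v])
def mask(im,kind):
    H,s,V=[q.astype(int) for q in cv2.split(cv2.cvtColor(im,cv2.COLOR_BGR2HSV))]
    m={"red":((H<8)|(H>172))&(s>150)&(V>70),"blue":(H>108)&(H<128)&(s>170),"green":(H>50)&(H<75)&(s>150),
       "wood":(H<16)&(s>110),"black":(V<50),"brass":(H>10)&(H<28)&(s>110)}[kind]
    m=m.astype(np.uint8)
    m=cv2.morphologyEx(m,cv2.MORPH_CLOSE,np.ones((9,9)))
    n,l,st,ce=cv2.connectedComponentsWithStats(m)
    ok=[i for i in range(1,n) if st[i,4]>300]
    d=[np.hypot(*(ce[i]-np.array(m.shape[::-1])/2)) for i in ok]
    m=(l==ok[int(np.argmin(d))]).astype(np.uint8)
    k,_=cv2.findContours(m,cv2.RETR_EXTERNAL,cv2.CHAIN_APPROX_NONE); return cv2.drawContours(m,k,-1,1,-1)
def fit(views,kind,model,p0,h=45):
    "views: list of (cam,approx uv); model(p)->points. max IoU"
    D=[]
    for c,uv in views:
        im,o=crop(c,uv,h); D.append((c,o,im,mask(im,kind)))
    def cost(p):
        t=0
        for c,o,im,m in D:
            r=np.zeros_like(m); cv2.fillPoly(r,[np.round(((hull(c,model(p))-o+.5)*S-.5)*16).astype(np.int32)],1,shift=4)
            t+=1-(r&m).sum()/max((r|m).sum(),1)
        return t/len(D)
    st=np.array(p0,float); step=[.012,.012,.15][:len(p0)]
    best=None
    for k in range(2):
        r=minimize(cost,st,method="Nelder-Mead",options=dict(initial_simplex=[st]+[st+np.eye(len(st))[i]*step[i] for i in range(len(st))],xatol=1e-4,fatol=1e-4))
        st=r.x; step=np.array(step)*-.5
    out=[]
    for c,o,im,m in D:
        im=im.copy(); cv2.polylines(im,[np.round((hull(c,model(st))-o+.5)*S-.5).astype(np.int32)],True,(255,255,0),1); out.append(cv2.resize(im,(180,180)))
    return st,1-r.fun,np.vstack(out)
E
cat > m.py <<'E'
from h import *
import json
T=bot.read_camera("top");C=bot.read_camera("scene")
L=[("amber1","black",(246,202),59,lambda p:cyl(*p,.0165,.052,.066)),
("amber2","black",(299,271),59,lambda p:cyl(*p,.0165,.052,.066)),
("pot1","red",(247,274),42,lambda p:cyl(*p,.0215,.034,.050)),
("pot2","red",(413,189),42,lambda p:cyl(*p,.0215,.034,.050)),
("weight","brass",(368,271),34,lambda p:np.vstack([cyl(*p,.019,0,.048),cyl(*p,.012,.058,.068)])),
("blue","blue",(179,257),18,lambda p:box(*p,.07,.136,.018)),
("green","green",(332,188),18,lambda p:box(*p,.07,.136,.018)),
("case","wood",(477,246),18,lambda p:box(*p,.078,.078,.018))]
P={};cols=[]
for n,k,uv,z,mod in L:
    xy=unproj(T,uv,z/1000); tr=n in("blue","green","case")
    v2=proj(C,[*xy,z/1000])[0]; p0=[*xy,0.] if tr else list(xy)
    p,s,im=fit([(T,uv),(C,v2)],k,mod,p0,45)
    r=[fit([v],k,mod,p,45)[0].round(4).tolist() for v in((T,uv),(C,v2))]
    P[n]=p.tolist();cols.append(im);print(n,p.round(4),round(s,3),r)
for n,uv in(("mortar",(416,265)),("purple",(262,308))): P[n]=unproj(T,uv,.046).tolist();print(n,P[n])
json.dump(P,open("P.json","w"))
cv2.imwrite("pics/fit.png",np.vstack([np.hstack(cols[:4]),np.hstack(cols[4:])])[:, :])
E
python3 m.py; python3 -c "
import cv2;i=cv2.imread('pics/fit.png');cv2.imwrite('pics/fit1.png',cv2.resize(i,(600,600)))"
```

```text
amber1 [0.6171 0.2135] 0.655 [[0.615, 0.2135], [0.6211, 0.2125]]
amber2 [0.4429 0.0801] 0.663 [[0.4417, 0.0802], [0.4474, 0.0795]]
pot1 [0.4363 0.2095] 0.799 [[0.4355, 0.2096], [0.4373, 0.2092]]
pot2 [ 0.645 -0.199] 0.837 [[0.6419, -0.198], [0.6468, -0.1997]]
weight [ 0.4437 -0.0902] 0.866 [[0.4413, -0.0889], [0.4459, -0.0905]]
blue [0.4857 0.3871 0.1808] 0.576 [[0.4795, 0.3889, 0.1485], [0.4856, 0.3872, 0.1786]]
green [6.588e-01 6.000e-04 6.100e-02] 0.505 [[0.6566, 0.0074, 0.1079], [0.6588, 0.0006, 0.0613]]
case [ 0.5081 -0.3601  0.1446] 0.903 [[0.5041, -0.3576, 0.1277], [0.5098, -0.3598, 0.1278]]
mortar [0.4556051123415491, -0.20380369467305606]
purple [0.35320582175514426, 0.16957509018247588]
```

View pics/fit1.png

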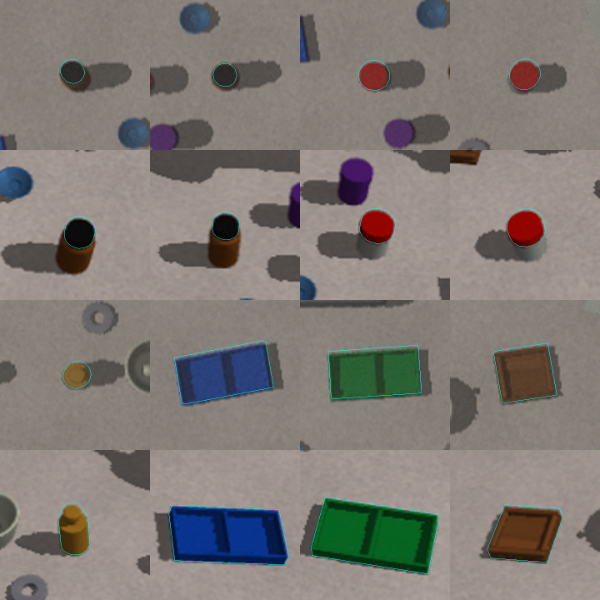

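The outlines sit on the right things: both black-capped jars, both red lids, the brass weight and the trays. The tray masks were incomplete because the top image has low saturation, so I'll refit them, then move the first jar.

```bash
sed -i 's/(H<128)&(s>170)/(H<128)\&(s>120)/; s/(H<75)&(s>150)/(H<75)\&(s>80)/' h.py; python3 m.py | egrep "blue|green|case"
cat > act.py <<'E'
from h import *
import json
from scipy.spatial.transform import Rotation as Ro
P=json.load(open("P.json"))
ZC=.14
def rot(phi):
    y=np.array([np.cos(phi),np.sin(phi),0]);z=np.array([0,0,-1.])
    return Ro.from_matrix(np.array([np.cross(y,z),y,z]).T).as_rotvec()
def best(p,phi):
    q0=np.array(bot.current_joints());o=[]
    for f in(phi,phi+np.pi):
        q=bot.inverse_kinematics(p,rot(f))
        if q is not None: o.append((np.abs(np.array(q)-q0).max(),f))
    return rot(min(o)[1])
def bay(t,s):
    x,y,w=P[t]; return np.array([x-np.sin(w)*.033*s,y+np.cos(w)*.033*s]),w
def pick(xy,phi,h,N,op=.8):
    r=best([*xy,ZC],phi); bot.set_gripper(op)
    bot.goto([*xy,ZC],r); bot.line_to([*xy,h],max_speed=.12)
    bot.set_gripper(0,N); print("grip",bot.current_opening()*92,bot.current_grip_force(),bot.current_clock())
    bot.line_to([*xy,ZC],max_speed=.12); print("held",bot.current_opening()*92,bot.current_grip_force())
def place(xy,phi,h,floor,op=.75):
    r=best([*xy,ZC],phi); bot.goto([*xy,ZC],r)
    bot.line_to([*xy,floor+h+.012],max_speed=.12); f0=bot.current_contact_force()[2]
    z=floor+h+.002; bot.line_to([*xy,z],max_speed=.03)
    for k in range(9):
        f=bot.current_contact_force()[2]-f0
        if f>1.2: break
        z-=.0006; bot.line_to([*xy,z],max_speed=.02)
    print("set at",z-floor-h,"dF",f)
    bot.set_gripper(op); bot.hold(.15); bot.line_to([*xy,ZC],max_speed=.15); print("t",bot.current_clock())
E
python3 - <<'E'
from act import *
for s in(1,-1):print(bay("blue",s),bay("green",s))
pick(P["amber1"],0,.022,15)
xy,w=bay("blue",1); place(xy,w,.022,.004)
c=bot.read_camera("scene");i,_=crop(c,proj(c,[*P["blue"][:2],.02])[0],70);cv2.imwrite("pics/b1.png",i)
c=bot.read_camera("wrist");cv2.imwrite("pics/w1.png",c["pixels"])
E
```

```text
blue [0.4846 0.3868 0.187 ] 0.924 [[0.4816, 0.3884, 0.164], [0.4858, 0.3868, 0.1813]]
green [0.6578 0.0009 0.0501] 0.934 [[0.6554, 0.0017, 0.0576], [0.6595, 0.0, 0.0513]]
case [ 0.508  -0.3601  0.1433] 0.903 [[0.505, -0.3586, 0.1775], [0.5101, -0.3601, 0.1489]]
(array([0.47845933, 0.41922561]), 0.18699415061645464) (array([0.65615849, 0.03387315]), 0.05014134704142666)
(array([0.49072915, 0.35437616]), 0.18699415061645464) (array([ 0.65946643, -0.0320439 ]), 0.05014134704142666)
grip 39.616685137008076 15.000098876771517 4.4833
held 39.6897466377021 14.999772137962282
set at -0.00040000000000000105 dF 5.525369911623877
t 10.7417
```

View pics/b1.png

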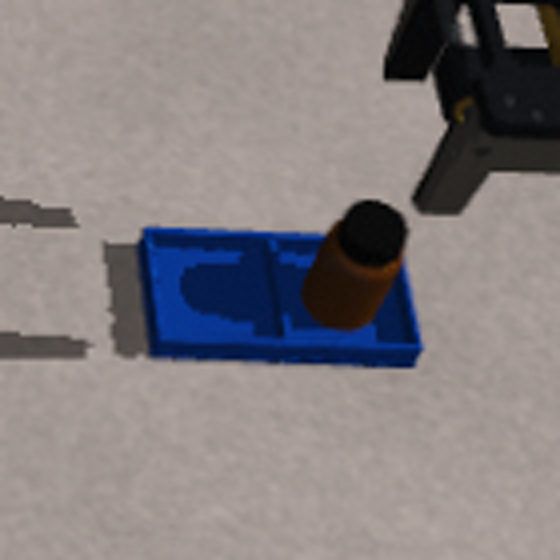

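View pics/w1.png

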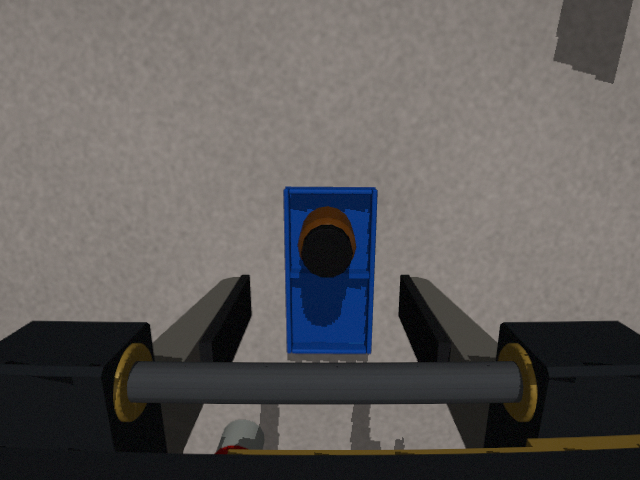

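Jar 1 stands upright and centred in the far blue bay (wrist ~(327,245)), and the tray sides are parallel to the tool. On to jar 2, and I'll check it before starting the pots.

```bash
python3 - <<'E'
from act import *
pick(P["amber2"],0,.022,15)
xy,w=bay("blue",-1); place(xy,w,.022,.004)
c=bot.read_camera("wrist");cv2.imwrite("pics/w2.png",c["pixels"][100:400,200:460])
E
```

```text
grip 39.47170219728734 15.000076246615208 14.15
held 39.56038565518233 14.99961963354508
set at -0.00040000000000000105 dF 5.6556378297562535
t 20.5083
```

View pics/w2.png

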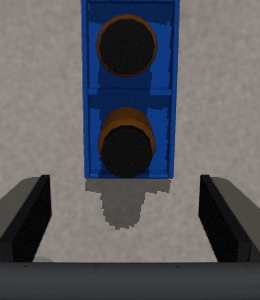

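Both jars stand upright in separate blue bays, at crop (127,45) and (127,145). Next come the pots, then the weight.

```bash
python3 - <<'E'
from act import *
pick(P["pot1"],np.radians(-64),.023,12,.75)
xy,w=bay("green",1); place(xy,w,.023,.004)
pick(P["pot2"],0,.023,12)
xy,w=bay("green",-1); place(xy,w,.023,.004)
c=bot.read_camera("wrist");cv2.imwrite("pics/w3.png",c["pixels"][100:400,200:460])
E
```

```text
grip 42.423663270103646 12.00017362833023 23.4167
held 42.82984482763457 11.999944299459457
set at 0.0001999999999999988 dF 1.3038638474200954
t 29.7167
grip 42.45615473989459 12.000093162059784 32.6167
held 42.43069878759883 11.99994295835495
set at -0.00040000000000000105 dF 4.48192202634039
t 38.5417
```

View pics/w3.png

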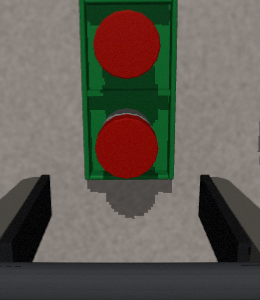

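Both pots stand upright in their own green bays, at crop (127,43) and (127,146). Now the weight.

```bash
python3 - <<'E'
from act import *
pick(P["weight"],0,.020,35)
x,y,w=P["case"]; place([x,y],w,.020,.008)
bot.goto([.45,-.3,.3],best([.45,-.3,.3],0)) if False else bot.line_to([x,y,.22])
c=bot.read_camera("wrist");cv2.imwrite("pics/w4.png",c["pixels"])
E
```

```text
grip 37.30952942188486 34.99629557132721 41.55
held 37.408124363721136 34.99160170555115
set at 0.0001999999999999988 dF 1.2180261793124072
t 47.6583
```

```bash
python3 - <<'E'
from h import *
c=bot.read_camera("scene");cv2.imwrite("pics/s4.png",c["pixels"])
E
```

```text
(no output)
```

View pics/w4.png

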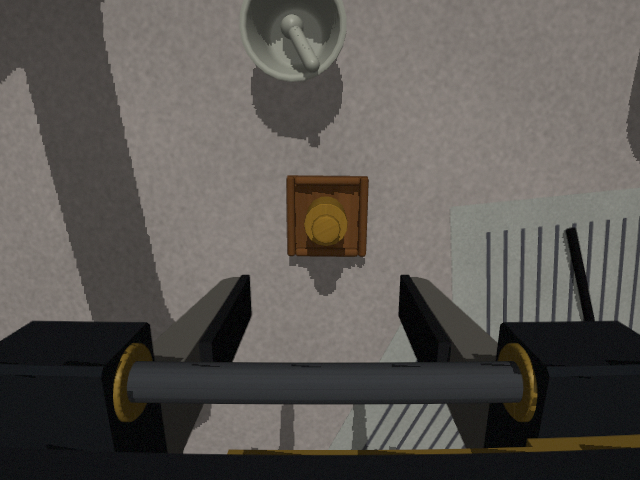

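View pics/s4.png

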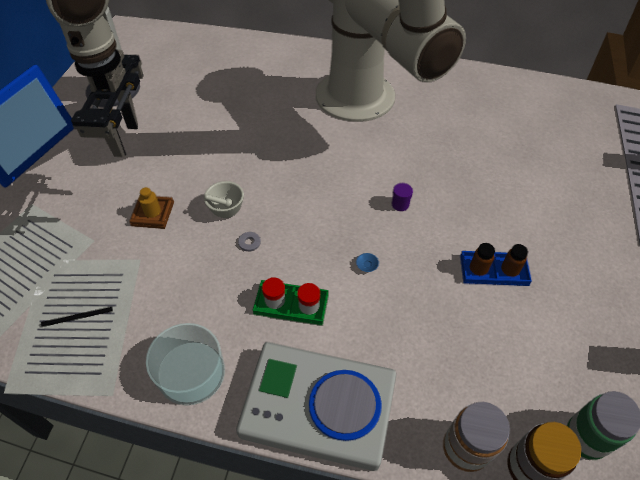

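The scene view shows everything upright in its bay: weight (149,203), pots (273,292) and (309,297), jars (483,259) and (515,260). The mortar (224,200) and the purple pot (402,196) haven't moved, and the gripper is clear.

```bash
python3 -c "
from workcell import bot
print(bot.job_done())"
```

```text
the job is handed in; nothing more can be done
None
```

The job is handed in, at about 48 s of the 131 s limit: both amber jars went into the blue tray first, then both red-lid pots into the green tray and the brass weight into its case, all upright in the last pictures, with the mortar and the purple look-alike left where they were.

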